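# Pop open the push-to-open sample cabinet

### The arm

A 6-joint arm with a two-finger parallel gripper is mounted at the origin on the work surface. World frame = base frame: x ahead of the robot, y to its left, z up, the work surface at z = 0. Lengths are in m, angles in rad, forces in N, time in s.
With the tool pointing down it reaches from about 0.2 to 0.875 m from the base axis. Payload 3.4 kg.
Tool frame: the origin (TCP) lies between the finger pads; the fingertips stand 14 mm ahead of it and the grasp point (between the pads) lies 5 mm behind it; z points along the fingers, x is the direction in which the jaws open and shut, and the axes are right-handed (so a half turn about z gives the same grasp; the last joint's range is limited). The gripper opens to 94 mm and grips with 3 to 60 N. Pads are 16 mm wide; open, the fingers measure 119 mm over their backs; the gripper's body (75 mm by 177 mm) begins 78 mm behind the grasp point.
Start: joints at [1.107, 0.276, 1.505, -0, 1.361, -0.121], TCP at [0.193, 0.542, 0.219] pointing down, gripper open.
Joint ranges: [-2.89, 2.89], [-0.75, 2.08], [0.22, 2.7], [-1.18, 4.32], [0.11, 2.71], [-2.7, 2.7]. Speed limits (rad/s): [2.57, 2.57, 3.14, 3.14, 3.14, 3.14].

### API

Orientations are given as a 3x3 rotation matrix whose columns are the frame's x, y, z axes.
In Python, from rig import manip gives the robot as it stands.
- The arm moves only by the tool servo_tool, never from a script. Its argument "moves" is a list that holds one entry, the list of rows, each a list of 6 numbers: the shift along the tool's x, y, z in m, then the turn, a rotation vector about the tool's x, y, z in rad. In form: [[[x, y, z, rx, ry, rz], ...]]. A call has 1 to 20 rows; each row shifts and turns the commanded pose from where the row before left it, along the tool's axes as they then stand; what a row does not reach is not made up. A row lasts 1/8 s, in which the tool goes at most 62.5 mm and 10.7 degrees, less where a joint would pass 70% of its speed; a pose out of reach is approached as far as the arm can. A call is refused whole if a number of a shift passes 0.0625 or a number of a turn 0.188, either way. A call with a gripper value outside its range is refused whole. "grip" is the closure, from -1 (fully open) to 1 (shut), set as the call begins (left out, the last holds). The fingers move at their own pace and stop on an object; the grip force is fixed at half the most. Time passes only in rows, so rows that do not move let the fingers close. It gives the time, the measured TCP pose, the force and the opening at its end, in the units of the state.
- manip.get_state(): the state, without advancing time (a new reading comes with each control period).
- manip.read_camera(name): name is "scene" or "top" or "wrist"; returns the picture (420x560x3 uint8, red, green, blue); there is no depth.
- manip.camera_model(name): a dict with "vertical_fov" (degrees; the focal length in pixels is half the picture's height over the tangent of half this angle, whatever the lens; pixels are square), "cx", "cy" (the principal point, pixels), "extrinsics" (4x4, takes a point from camera to world coordinates). Camera axes: x right, y down, z forward; pixel columns grow to the right and rows downward; lengths in m; the calibration is good to about 2 mm. A picture is of the moment at which its call begins: read the wrist's pose just before it. camera_model takes no time and is no camera call; for the wrist camera it gives the pose at the moment of the call.
- manip.hand_in(): hands the job in, once; it reports no verdict.
Trained networks look in the newest picture that a camera, given by its name, has taken for a name from the list of things; names that differ only in an ending like _2 or _b are one class to them, and where a whole thing is asked for, a point or a joint stands for the part that bears it (a point fixed in the world has none). Each returns a list of dicts, best first, with "conf" (0 to 1); they miss things now and then, are a little off and sometimes report something else, mostly with a low value. They report only what shows in the picture. A call takes as long as a camera call. They do not tell look-alikes from the thing itself.
- manip.trace(name, camera): "mask" (420x560 bool, what is visible of it) and "centre" ([column, row] in pixels, amid what is visible of it).
- manip.landmark_of(name, camera): "centre" ([column, row] in pixels: a listed point, or the origin of a listed thing).
The state is a dict: "time_s": time; "joints": joint angles; "qd": joint speeds; "effort": joint torques, N m; "tcp_pos": TCP position; "ee_rot": TCP orientation; "contact_force": force on the tool from outside, world axes, zero at the start; "ft_torque": the same for the moment, N m; "finger_gap": opening from 0.0 (shut) to 1.0 (fully open).
Only numpy, scipy, OpenCV 4.12 (cv2) and the standard library are available. Lean on these libraries where they do the work, as an engineer would, in place of code of your own. Each camera call takes 0.05 s, during which the arm holds its last target.

### The job

In the microscope lab, a small metal tin is parked on the smoked push-to-open lid of the green-marked cabinet. First slide the tin off the lid onto the black mat beside it on the same cabinet, leaving it standing there fully clear of the lid: push it with the fingers, do not pick it up. Then press the green mark on that lid until its catch releases, and let the lid spring ajar; leave the blue cabinet shut and the jar, bottle and screwdriver where they are.

Things in the scene. Friction and masses are not known exactly. Their poses are not given: they have to be found in the camera images.
- cab_green: fixed grey cabinet 200 (x) by 240 (y) by 100 mm high, green band round it. Origin: centre of underside; x points from its front to the lid's hinge, y to its left, z up. Flush smoked lid in its top: x -85 to +69, y -20 to +110 mm, 8 thick, upper face 101.5 up, green edging, free edge in front (-x); hinge along y at x = +70, 97.5 up
- cab_blue: fixed grey cabinet 200 (x) by 240 (y) by 100 mm high, blue band round it. Origin: centre of underside; x points from its front to the lid's hinge, y to its left, z up. Flush smoked lid in its top: x -85 to +69, y -20 to +110 mm, 8 thick, upper face 101.5 up, blue edging, free edge in front (-x); hinge along y at x = +70, 97.5 up
- mat_green (a point): centre of the black mat on the ledge beside the green lid, axes as the cabinet's. The ledge spans 188 mm in x and 94 mm in y (cabinet y -114 to -20 mm, up to the lid's edge) and is 1.5 mm lower than the lid. A metal rim 6 mm high runs along its front, rear and outer (-y) edges; none towards the lid
- pad_green (a point): green round touch mark, 28 mm across, flat on the green cabinet's lid, 30 mm from the middle of its free edge; the point is on the lid's upper face and moves with the lid. Press straight down here with 4 to 5 N; 10 N is plenty
- lid_green (a joint): lid hinge, rad: 0 shut and flush, 0.42 ajar at its stop (free edge 63 mm up), negative pressed in. Touch latch: pressed at the mark, the catch lets go after about 5 mm (-0.04 rad); bottom stop at 7.5 mm (-0.06): press to it. A shorter press leaves it shut. As the finger withdraws, a weak spring lifts the lid to 0.42 and holds it; it does not latch again
- lid_blue (a joint): hinge of the blue cabinet's lid, rad, the same kind of touch latch; 0 shut, positive open. Stays shut
- tin_center (a point): centre of a round aluminium tin, 48 mm in diameter, 26 mm high, orange disc on top, about 0.08 to 0.15 kg, loose, standing upright on the green cabinet's lid; the point is 13 mm above its underside, z up
- jar_center (a point): centre of a small amber jar, 40 mm in diameter, 40 mm high, loose, standing on the mat of the blue cabinet; the point is 20 mm above its underside
- bottle_center (a point): centre of a white bottle with a red cap, 44 mm in diameter, 110 mm high, loose, standing on the bench; the point is 55 mm above its underside
- driver_grip (a point): grip of a screwdriver 160 mm long, loose, lying on the bench in front of the robot, roughly along y
There are look-alikes about, which are no part of the job. What is shaped like the part that bears tin_center but brown or purple is not meant.

How it is judged:
By the outcome, as a careful person would: the job done as asked, in the order asked, and still so for the second after the job is handed in, with the robot touching nothing.
It also fails if it takes over 48 s, if anything falls off the work surface, if the arm or the gripper's body presses on something with over 40 N, if the wrist force passes 120 N, or if a joint passes its speed limit or range.

## Working session

There is one attempt and no reset: what is moved stays moved. The work goes in short steps, Python scripts to look and compute and a tool call to move; the robot and the scene stay as the last step left them, time stands still between calls to the robot, and variables do not carry over. Pictures are saved under pics/ and viewed, and the job is handed in when it is done.

Besides the shell and the picture viewer there is one more tool, called as a command line: name --argument value ..., lists and objects as JSON in quotes. servo_tool: Moves the arm, as the interface text tells. Its arguments: {"type":"object","properties":{"moves":{"type":"array","items":{"type":"array","items":{"type":"array","items":{"type":"number"}}}},"grip":{"type":"number"}},"required":["moves"]}

```bash
ls; mkdir -p pics; python3 - <<'E'
from rig import manip
import cv2
s=manip.get_state();print(s['time_s'],s['tcp_pos'],s['ee_rot'],s['finger_gap'],s['contact_force'])
for c in ['scene','top']:
    im=manip.read_camera(c);cv2.imwrite(f'pics/{c}0.png',im[:,:,::-1])
    m=manip.camera_model(c);print(c,m)
    for n in ['cab_green','cab_blue','mat_green','pad_green','tin_center','jar_center','bottle_center','driver_grip']:
        print(n,[(r['conf'],[round(float(v),1) for v in r['centre']]) for r in manip.landmark_of(n,c)][:4])
print(manip.get_state()['time_s'])
E
```

```text
pics
0.0 [0.19303305 0.54107619 0.21863743] [[ 3.36108042e-01  9.41823118e-01 -7.73925680e-04]
 [ 9.41821827e-01 -3.36108874e-01 -1.57207607e-03]
 [-1.74074087e-03 -2.00512688e-04 -9.99998465e-01]] 1.001305295719663 [ 0.18065111 -0.4895044  -0.77657417]
scene {'vertical_fov': 45.94764921791067, 'cx': 290.3929182230396, 'cy': 212.90526419493392, 'extrinsics': array([[ 0.22567091,  0.79533729, -0.56259331,  1.14111336],
       [ 0.97417658, -0.18853283,  0.12423917, -0.04897826],
       [-0.00725527, -0.57610239, -0.81734533,  0.97999753],
       [ 0.        ,  0.        ,  0.        ,  1.        ]])}
cab_green [(0.96, [343.0, 251.3])]
cab_blue [(0.65, [173.7, 281.7])]
mat_green [(0.89, [309.2, 225.0])]
pad_green [(0.79, [363.1, 204.0])]
tin_center [(0.85, [373.2, 207.8]), (0.84, [339.2, 181.9]), (0.7, [438.0, 254.7])]
jar_center [(0.62, [126.9, 239.2])]
bottle_center [(0.64, [438.7, 195.1])]
driver_grip [(0.83, [230.7, 191.1])]
top {'vertical_fov': 54.89528310597768, 'cx': 284.6978872168232, 'cy': 207.8268552505594, 'extrinsics': array([[-1.40503718e-02, -9.92714836e-01,  1.19665544e-01,
         4.26964329e-01],
       [-9.99900541e-01,  1.40957236e-02, -4.67473016e-04,
         8.44693058e-02],
       [-1.22270503e-03, -1.19660210e-01, -9.92814151e-01,
         1.03539381e+00],
       [ 0.00000000e+00,  0.00000000e+00,  0.00000000e+00,
         1.00000000e+00]])}
cab_green []
cab_blue [(0.93, [392.2, 191.5])]
mat_green [(0.71, [267.4, 189.0])]
pad_green [(0.75, [219.3, 201.9])]
tin_center [(0.79, [160.2, 169.0]), (0.78, [224.6, 263.5]), (0.75, [206.5, 196.4])]
jar_center [(0.73, [432.5, 206.1])]
bottle_center [(0.92, [138.8, 212.2])]
driver_grip [(0.92, [328.2, 274.6])]
0.9
```

View pics/scene0.png

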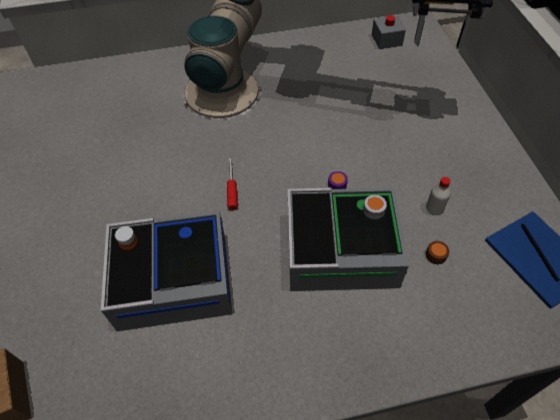

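View pics/top0.png

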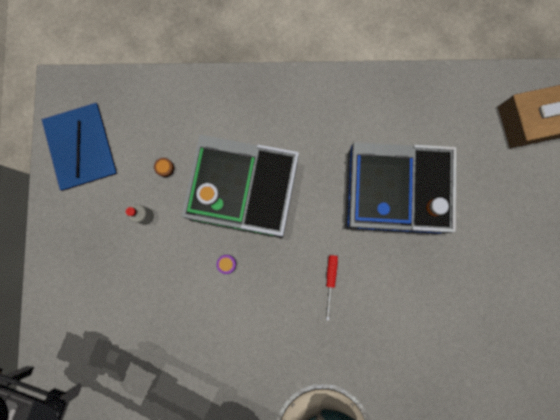

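```bash
cat > h.py <<'E'
from rig import manip
import numpy as np, cv2
def ray(c,px,z):
    m=manip.camera_model(c); f=210/np.tan(np.radians(m['vertical_fov']/2)); E=m['extrinsics']
    d=E[:3,:3]@np.array([(px[0]-m['cx'])/f,(px[1]-m['cy'])/f,1]); o=E[:3,3]
    return o+d*(z-o[2])/d[2]
def proj(c,p):
    m=manip.camera_model(c); f=210/np.tan(np.radians(m['vertical_fov']/2)); E=m['extrinsics']
    q=E[:3,:3].T@(np.array(p)-E[:3,3]); return np.array([m['cx']+f*q[0]/q[2],m['cy']+f*q[1]/q[2]])
E
python3 - <<'E'
from h import *
for n,z,s,t in [('mat',.1,(309.2,225),(267.4,189)),('pad',.1015,(363.1,204),(219.3,201.9)),('tin',.1145,(373.2,207.8),(206.5,196.4)),('tinB',.013,(438,254.7),(160.2,169)),('tinC',.013,(339.2,181.9),(224.6,263.5)),('jar',.12,(126.9,239.2),(432.5,206.1)),('bottle',.055,(438.7,195.1),(138.8,212.2))]:
    print(n,ray('scene',s,z).round(4),ray('top',t,z).round(4))
for c in ['scene','top']:
    im=cv2.imread(f'pics/{c}0.png')
    x,y=((373,208) if c=='scene' else (215,195))
    cr=cv2.resize(im[y-75:y+75,x-100:x+100],None,fx=4,fy=4,interpolation=cv2.INTER_CUBIC); cv2.imwrite(f'pics/crop_{c}.png',cr)
E
```

```text
mat [0.5755 0.1167 0.1   ] [0.5847 0.1239 0.1   ]
pad [0.5499 0.2452 0.1015] [0.5556 0.2363 0.1015]
tin [0.5734 0.2589 0.1145] [0.567  0.2637 0.1145]
tinB [0.6641 0.395  0.013 ] [0.6556 0.4035 0.013 ]
tinC [0.4114 0.2379 0.013 ] [0.4118 0.2365 0.013 ]
jar [ 0.5361 -0.2598  0.12  ] [ 0.5365 -0.2531  0.12  ]
bottle [0.5348 0.4405 0.055 ] [0.5394 0.4402 0.055 ]
```

View pics/crop_scene.png

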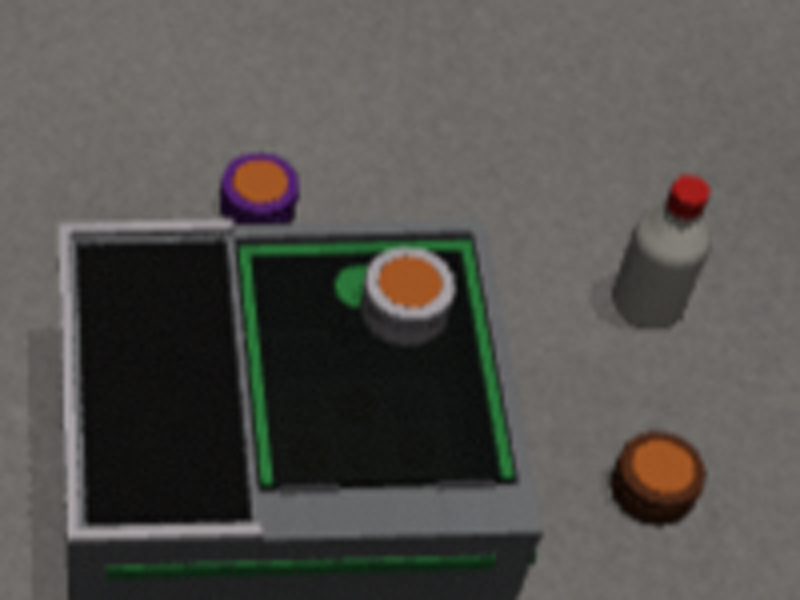

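View pics/crop_top.png

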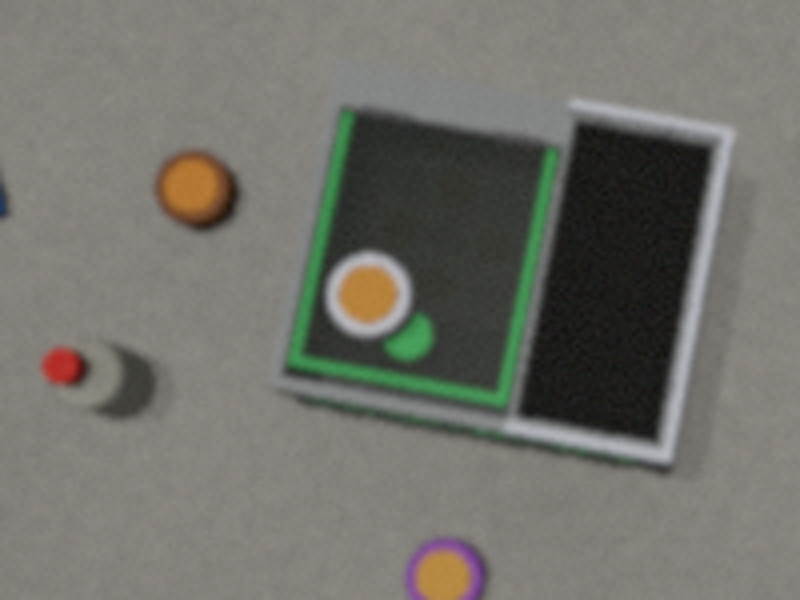

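```bash
cat >> h.py <<'E'
def cab(P,p):
    c,s=np.cos(P[2]),np.sin(P[2]); return np.array([P[0]+c*p[0]-s*p[1],P[1]+s*p[0]+c*p[1],p[2]])
E
python3 - <<'E'
from h import *
from scipy.optimize import least_squares
pts={'top':[((290,365),(-85,110,101.5)),((505,407),(-85,-20,101.5)),((345,106),(69,110,101.5)),((560,147),(69,-20,101.5)),((735,130),(100,-120,106)),((672,463),(-100,-120,106))],
'scene':[((236,243),(-85,-20,101.5)),((474,238),(-85,110,101.5)),((517,480),(69,110,101.5)),((262,487),(69,-20,101.5)),((60,226),(-100,-120,106)),((68,535),(100,-120,106))]}
off={'top':(115,120),'scene':(273,133)}
def res(P,sep=('top','scene')):
    r=[]
    for c in sep:
        for u,p in pts[c]:
            r+=list(proj(c,cab(P,np.array(p)/1000))-(np.array(off[c])+np.array(u)/4))
    return np.array(r)
for sep in [('top',),('scene',),('top','scene')]:
    s=least_squares(res,[.58,.18,-.17],args=(sep,),x_scale=[.1,.1,.1],loss='soft_l1');print(sep,s.x,s.fun.round(1))
P=s.x
print('pad',cab(P,(-.055,.045,.1015)),'matc',cab(P,(0,-.067,.1)))
R=np.array([[np.cos(P[2]),-np.sin(P[2])],[np.sin(P[2]),np.cos(P[2])]])
# tin by orange disc top z=.1275
for c,u in [('top',(369,295)),('scene',(410,283))]:
    w=ray(c,np.array(off[c])+np.array(u)/4,.1275); print('tin',c,w,R.T@(w[:2]-P[:2]))
E
```

```text
('top',) [ 0.59684829  0.1862742  -0.20510809] [-0.5 -0.6  0.5 -0.5 -0.1  0.8 -0.1  0.7  0.3 -0.3 -0.1 -0. ]
('scene',) [ 0.59625508  0.19065534 -0.20306704] [ 1.   0.6 -0.3  0.4 -0.4 -0.4  0.  -0.6 -0.1 -0.7  0.1  0.9]
('top', 'scene') [ 0.59671185  0.18856172 -0.2033601 ] [-1.4 -0.4 -0.4 -0.4 -1.1  0.9 -1.1  0.8 -0.7 -0.3 -1.  -0.   0.1  0.9
 -1.1  0.8 -1.3 -0.  -0.9 -0.2 -1.  -0.3 -0.9  1.3]
pad [0.55193347 0.2437423  0.1015    ] matc [0.58318044 0.12294235 0.1       ]
tin top [0.5711015 0.2595234 0.1275   ] [-0.03941412  0.06432711]
tin scene [0.5728967  0.26239068 0.1275    ] [-0.038235    0.06749787]
```

Taken for the tin, in the scene picture: bare-metal tin on the green lid (373,208), brown one on the bench (438,253) and purple one on the bench (339,181). The crop confirms that the grey metal one on the lid is the target. In cabinet axes it is at about (-39, +66) mm, with the cabinet at (0.597, 0.189) and yaw -0.203. I'll turn the jaws along cabinet x, set the opening to about 30 mm so the two fingers cradle the tin, and go to its +y side.

servo_tool --moves '[[[0, 0, 0, 0, 0, 0.179], [0, 0, 0, 0, 0, 0.179], [0, 0, 0, 0, 0, 0.179], [0, 0, 0, 0, 0, 0.179], [0, 0, 0, 0, 0, 0.179], [0, 0, 0, 0, 0, 0.179], [0, 0, 0, 0, 0, 0.179], [0, 0, 0, 0, 0, 0.178], [0.043, 0.015, 0, 0, 0, 0], [0.043, 0.015, 0, 0, 0, 0], [0.043, 0.015, 0, 0, 0, 0], [0.043, 0.015, 0, 0, 0, 0], [0.043, 0.015, 0, 0, 0, 0], [0.043, 0.015, 0, 0, 0, 0], [0.043, 0.015, 0, 0, 0, 0], [0.043, 0.015, 0, 0, 0, 0], [0.043, 0.015, 0, 0, 0, 0], [0.041, 0.015, 0, 0, 0, 0]]]' --grip 0.36

```text
time_s: 3.15
tcp_pos: [0.5836, 0.3074, 0.2194]
ee_rot: [[0.979, -0.202, 0.0], [-0.202, -0.979, 0.0], [0.0, -0.0, -1.0]]
contact_force: [0.3, -0.5, -0.1]
finger_gap: 0.321
```

```bash
cat >> h.py <<'E'
P=np.array([.5967,.1886,-.2034])
def tocab(w):
    c,s=np.cos(P[2]),np.sin(P[2]); d=np.array(w[:2])-P[:2]; return np.array([c*d[0]+s*d[1],-s*d[0]+c*d[1],w[2]])
def st():
    s=manip.get_state(); R=s['ee_rot']
    print('t',s['time_s'],'cab',tocab(s['tcp_pos']).round(4),'yaw',np.arctan2(R[1,0],R[0,0]).round(4),'z',R[:,2].round(4),'gap',round(s['finger_gap'],3),'F',s['contact_force'].round(2))
def shot(c,n,k=1,box=None):
    im=manip.read_camera(c)
    if box: x0,y0,x1,y1=box; im=im[y0:y1,x0:x1]
    if k!=1: im=cv2.resize(im,None,fx=k,fy=k,interpolation=cv2.INTER_CUBIC)
    cv2.imwrite(f'pics/{n}.png',im[:,:,::-1])
E
python3 - <<'E'
from h import *
st(); shot('wrist','w1'); shot('scene','s1',4,(273,133,473,283))
E
```

```text
t 3.15 cab [-0.0368  0.1137  0.2194] yaw -0.2033 z [ 1.e-04  2.e-04 -1.e+00] gap 0.321 F [ 0.25 -0.49 -0.13]
```

View pics/w1.png

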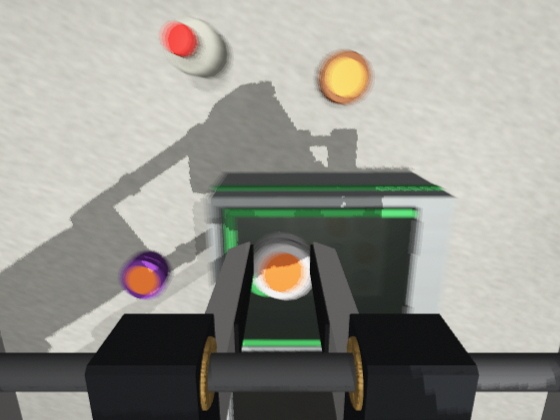

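View pics/s1.png

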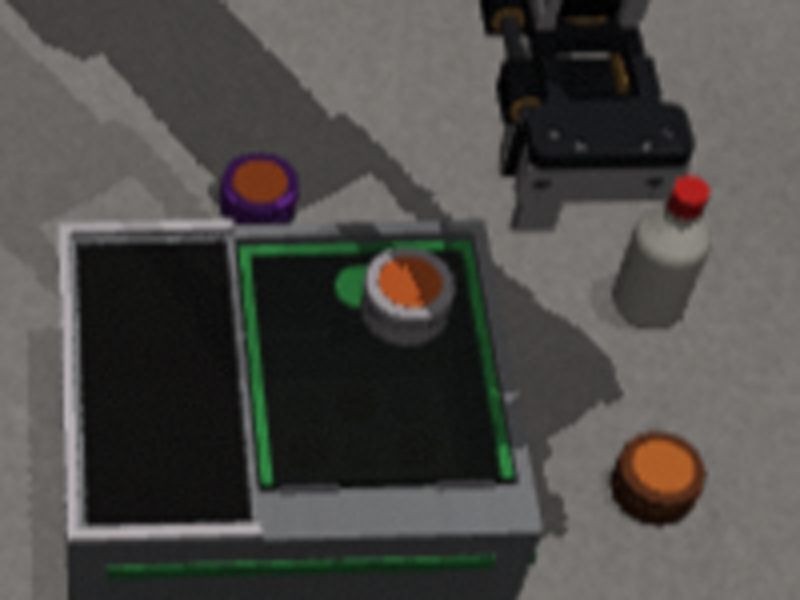

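The wrist picture shows the metal tin (281,270) centred between the fingers (gap centre about 281). I'll refine the position with the wrist camera before going down.

```bash
python3 - <<'E'
from h import *
print('tin',tocab(ray('wrist',(282,271),.1275)).round(4))
for n,px in [('FL',(222,211)),('RL',(419,210))]: print(n,tocab(ray('wrist',px,.1015)).round(4))
E
```

```text
tin [-0.0325  0.0663  0.1275]
FL [-0.0808  0.1067  0.1015]
RL [0.0784 0.107  0.1015]
```

servo_tool --moves '[[[0, 0, 0.014, 0, 0, 0], [0, 0, 0.014, 0, 0, 0], [0, 0, 0.014, 0, 0, 0], [0, 0, 0.014, 0, 0, 0], [0, 0, 0.014, 0, 0, 0], [0, 0, 0.014, 0, 0, 0], [0, 0, 0.012, 0, 0, 0], [0, 0, 0, 0, 0, 0]]]'

```text
time_s: 4.25
tcp_pos: [0.5816, 0.308, 0.1221]
ee_rot: [[0.979, -0.202, -0.002], [-0.202, -0.979, -0.001], [-0.002, 0.001, -1.0]]
contact_force: [-0.1, 0.0, 0.0]
finger_gap: 0.317
```

```bash
python3 - <<'E'
from h import *
st(); shot('wrist','w2'); shot('scene','s2',4,(273,133,473,283))
E
```

```text
t 4.25 cab [-0.0389  0.1139  0.1221] yaw -0.2031 z [-2.1e-03 -8.0e-04 -1.0e+00] gap 0.317 F [-0.09  0.02  0.01]
```

View pics/s2.png

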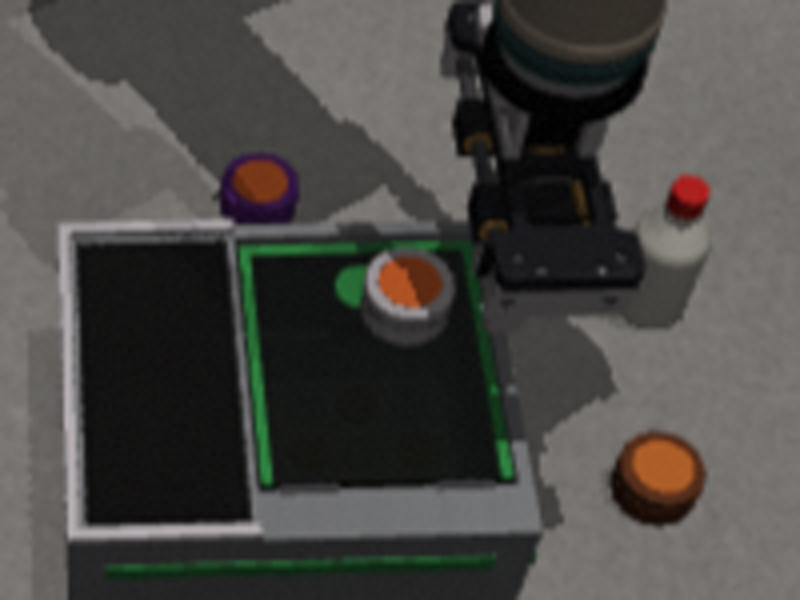

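View pics/w2.png

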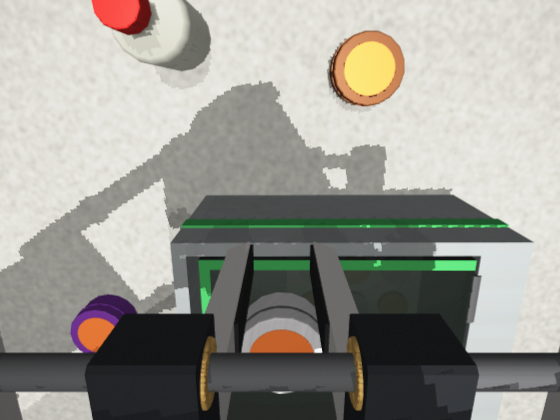

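No contact, and the tin is centred. I'll push along tool +y.

servo_tool --moves '[[[0, 0.008, 0, 0, 0, 0], [0, 0.008, 0, 0, 0, 0], [0, 0.006, 0, 0, 0, 0], [0, 0.006, 0, 0, 0, 0], [0, 0.006, 0, 0, 0, 0], [0, 0.006, 0, 0, 0, 0], [0, 0.006, 0, 0, 0, 0], [0, 0.006, 0, 0, 0, 0], [0, 0.006, 0, 0, 0, 0], [0, 0.006, 0, 0, 0, 0], [0, 0, 0, 0, 0, 0]]]'

```text
time_s: 5.72
tcp_pos: [0.5691, 0.2448, 0.1234]
ee_rot: [[0.979, -0.202, -0.0], [-0.202, -0.979, -0.001], [-0.0, 0.001, -1.0]]
contact_force: [0.3, -0.2, 1.1]
finger_gap: 0.324
```

```bash
python3 - <<'E'
from h import *
st(); shot('scene','s3',4,(273,133,473,283))
E
```

```text
t 5.725 cab [-0.0383  0.0495  0.1234] yaw -0.2034 z [-4.e-04 -8.e-04 -1.e+00] gap 0.324 F [ 0.28 -0.24  1.14]
```

View pics/s3.png

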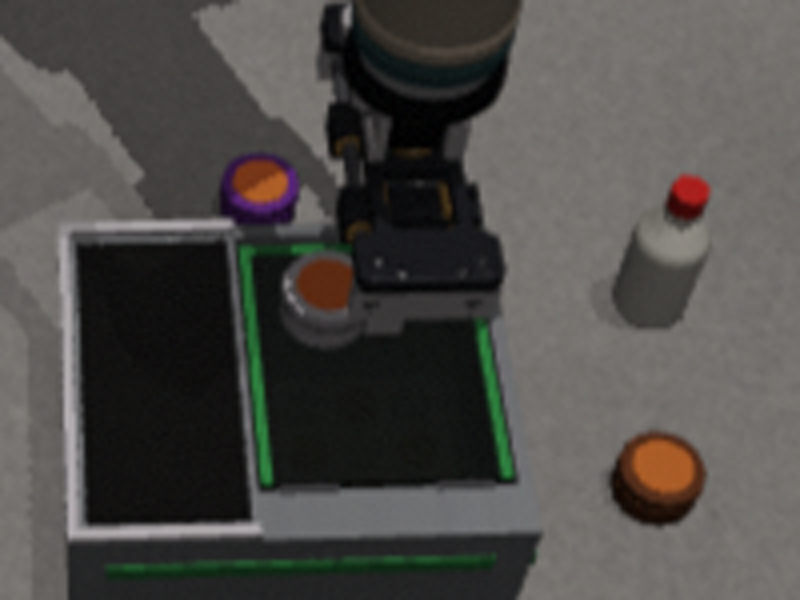

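The tin (crop 325,300) is moving with the fingers, square to the lid. I'll go on to the mat.

servo_tool --moves '[[[0, 0.006, 0, 0, 0, 0], [0, 0.006, 0, 0, 0, 0], [0, 0.006, 0, 0, 0, 0], [0, 0.006, 0, 0, 0, 0], [0, 0.006, 0, 0, 0, 0], [0, 0.006, 0, 0, 0, 0], [0, 0.006, 0, 0, 0, 0], [0, 0.006, 0, 0, 0, 0], [0, 0.006, 0, 0, 0, 0], [0, 0.006, 0, 0, 0, 0], [0, 0.006, 0, 0, 0, 0], [0, 0.006, 0, 0, 0, 0], [0, 0.006, 0, 0, 0, 0], [0, 0.006, 0, 0, 0, 0], [0, 0.006, 0, 0, 0, 0], [0, 0.002, 0, 0, 0, 0], [0, 0, 0, 0, 0, 0]]]'

```text
time_s: 7.9
tcp_pos: [0.5507, 0.1552, 0.1234]
ee_rot: [[0.979, -0.202, -0.0], [-0.202, -0.979, -0.0], [-0.0, 0.001, -1.0]]
contact_force: [0.0, 0.9, -1.3]
finger_gap: 0.321
```

```bash
python3 - <<'E'
from h import *
st(); shot('scene','s4',4,(273,133,473,283))
E
```

```text
t 7.9 cab [-0.0383 -0.042   0.1234] yaw -0.2031 z [-3.e-04 -5.e-04 -1.e+00] gap 0.321 F [ 0.03  0.89 -1.31]
```

View pics/s4.png

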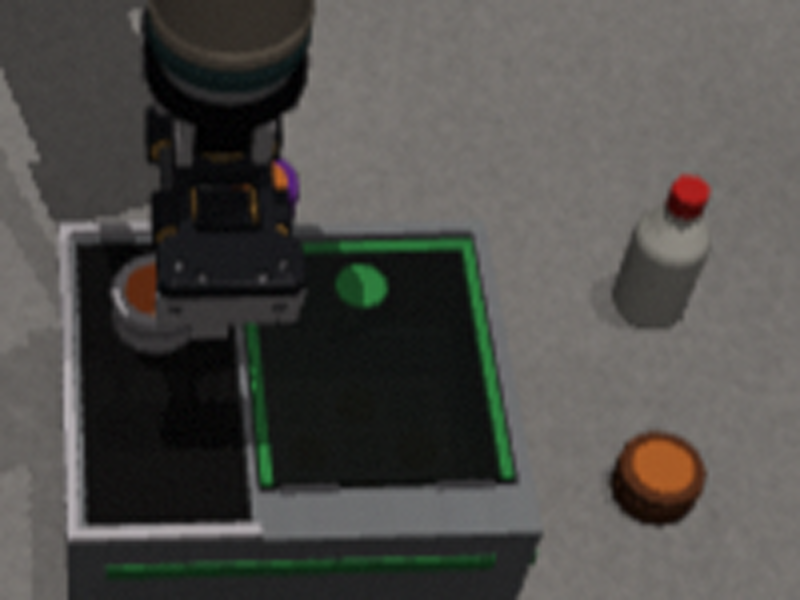

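The tin is on the mat. I'll back off, rise, close the fingers and look.

servo_tool --moves '[[[0, -0.008, 0, 0, 0, 0], [0, -0.01, 0, 0, 0, 0], [0, 0, -0.015, 0, 0, 0], [0, 0, -0.02, 0, 0, 0], [0, 0, -0.03, 0, 0, 0], [0, 0, -0.03, 0, 0, 0], [-0.008, -0.035, 0, 0, 0, 0], [-0.008, -0.034, 0, 0, 0, 0], [0, 0, 0, 0, 0, 0]]]'

```text
time_s: 9.07
tcp_pos: [0.5526, 0.2461, 0.2195]
ee_rot: [[0.98, -0.199, 0.001], [-0.199, -0.98, 0.001], [0.001, -0.001, -1.0]]
contact_force: [0.4, -0.6, 0.7]
finger_gap: 0.32
```

servo_tool --moves '[[[0, 0, 0, 0, 0, 0], [0, 0, 0, 0, 0, 0], [0, 0, 0, 0, 0, 0]]]' --grip 1

```text
time_s: 9.45
tcp_pos: [0.5528, 0.2431, 0.2186]
ee_rot: [[0.979, -0.203, -0.0], [-0.203, -0.979, -0.0], [0.0, 0.0, -1.0]]
contact_force: [0.4, -0.5, 0.6]
finger_gap: 0.04
```

```bash
python3 - <<'E'
from h import *
st(); shot('scene','s5',4,(273,133,473,283)); shot('top','t5',4,(115,120,315,270)); shot('wrist','w5')
for c in ['scene','top','wrist']:
    for n,z in [('tin_center',.113),('pad_green',.1015)]:
        print(c,n,[(r['conf'],tocab(ray(c,r['centre'],z)).round(4)) for r in manip.landmark_of(n,c)])
E
```

```text
t 9.45 cab [-0.054   0.0445  0.2186] yaw -0.204 z [-0.e+00 -2.e-04 -1.e+00] gap 0.04 F [ 0.4  -0.54  0.62]
scene tin_center [(0.92, array([0.0745, 0.1743, 0.113 ])), (0.7, array([-0.031 , -0.0708,  0.113 ])), (0.7, array([-0.1088, -0.0043,  0.113 ]))]
scene pad_green [(0.88, array([-0.0476,  0.0528,  0.1015]))]
top tin_center [(0.94, array([-0.0462, -0.0616,  0.113 ])), (0.49, array([-0.1887, -0.0125,  0.113 ]))]
top pad_green [(0.9, array([-0.0466,  0.0453,  0.1015]))]
wrist tin_center [(0.6, array([-0.1545,  0.0409,  0.113 ])), (0.51, array([-0.0164,  0.0409,  0.113 ]))]
wrist pad_green [(0.76, array([-0.0537,  0.0463,  0.1015]))]
```

View pics/s5.png

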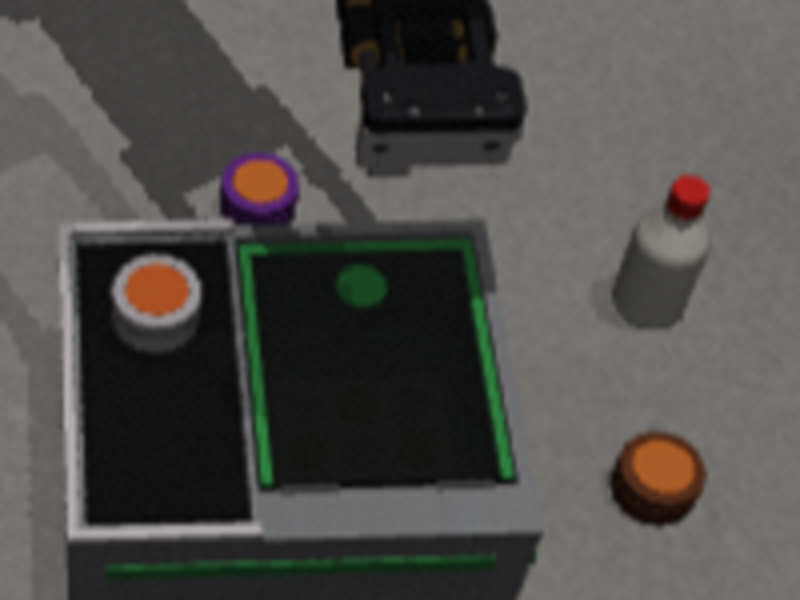

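View pics/t5.png

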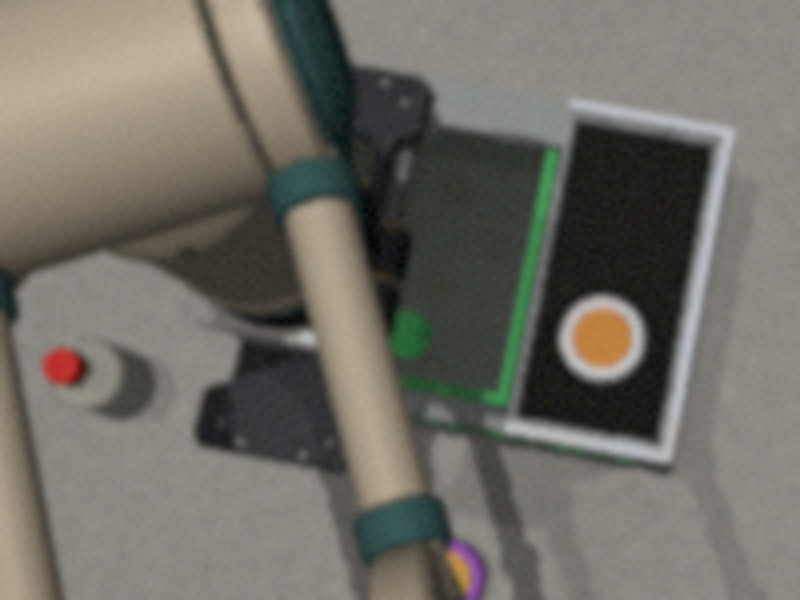

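View pics/w5.png

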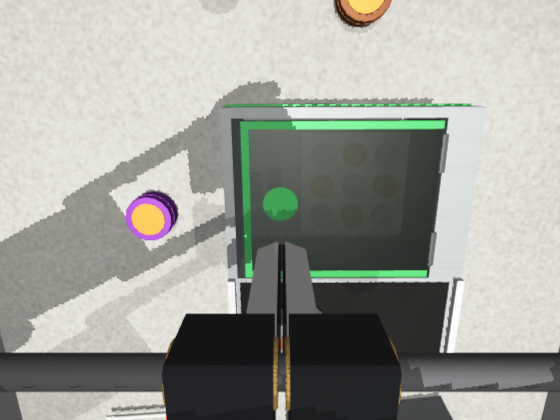

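The tin stands on the mat at about (-39, -66), clear of the lid by some 20 mm. In the wrist view the mark (280,204) projects to within 2 mm of the TCP's axis. I'll go down.

servo_tool --moves '[[[-0.001, 0, 0.02, 0, 0, 0], [0, 0, 0.025, 0, 0, 0], [0, 0, 0.025, 0, 0, 0], [0, 0, 0.02, 0, 0, 0], [0, 0, 0.008, 0, 0, 0], [0, 0, 0, 0, 0, 0], [0, 0, 0, 0, 0, 0]]]'

```text
time_s: 10.78
tcp_pos: [0.5524, 0.2445, 0.1214]
ee_rot: [[0.979, -0.202, 0.002], [-0.202, -0.979, 0.001], [0.002, -0.001, -1.0]]
contact_force: [0.8, -0.9, -0.5]
finger_gap: 0.002
```

servo_tool --moves '[[[0, 0, 0.0015, 0, 0, 0], [0, 0, 0.0015, 0, 0, 0], [0, 0, 0.0015, 0, 0, 0], [0, 0, 0.0015, 0, 0, 0], [0, 0, 0, 0, 0, 0]]]'

```text
time_s: 11.4
tcp_pos: [0.5517, 0.2442, 0.1147]
ee_rot: [[0.979, -0.202, 0.0], [-0.202, -0.979, 0.0], [0.0, -0.0, -1.0]]
contact_force: [0.0, 0.8, 2.0]
finger_gap: 0.007
```

servo_tool --moves '[[[0, 0, 0.0015, 0, 0, 0], [0, 0, 0.0015, 0, 0, 0], [0, 0, 0.0015, 0, 0, 0], [0, 0, 0, 0, 0, 0]]]'

```text
time_s: 11.9
tcp_pos: [0.5517, 0.2442, 0.1103]
ee_rot: [[0.979, -0.202, 0.0], [-0.202, -0.979, 0.0], [0.0, -0.0, -1.0]]
contact_force: [-1.3, -0.6, 4.5]
finger_gap: 0.005
```

servo_tool --moves '[[[0, 0, 0.001, 0, 0, 0], [0, 0, 0.001, 0, 0, 0], [0, 0, 0, 0, 0, 0]]]'

```text
time_s: 12.28
tcp_pos: [0.5517, 0.2442, 0.1082]
ee_rot: [[0.979, -0.202, 0.0], [-0.202, -0.979, 0.0], [0.0, -0.0, -1.0]]
contact_force: [-1.4, -0.9, 5.0]
finger_gap: 0.004
```

servo_tool --moves '[[[0, 0, 0.001, 0, 0, 0], [0, 0, 0, 0, 0, 0]]]'

```text
time_s: 12.52
tcp_pos: [0.5518, 0.2442, 0.1078]
ee_rot: [[0.979, -0.202, 0.001], [-0.202, -0.979, 0.0], [0.001, -0.0, -1.0]]
contact_force: [-1.8, -0.6, 7.4]
finger_gap: 0.003
```

Force is rising with almost no more travel (7.7 mm pressed), so it is at the bottom stop. I'll withdraw straight up.

servo_tool --moves '[[[0, 0, -0.005, 0, 0, 0], [0, 0, -0.005, 0, 0, 0], [0, 0, -0.006, 0, 0, 0], [0, 0, -0.008, 0, 0, 0], [0, 0, -0.01, 0, 0, 0], [0, 0, -0.012, 0, 0, 0], [0, 0, -0.015, 0, 0, 0], [0, 0, -0.02, 0, 0, 0], [0, 0, -0.03, 0, 0, 0], [0, 0, -0.03, 0, 0, 0], [0, 0, -0.03, 0, 0, 0], [0, 0, 0, 0, 0, 0], [0, 0, 0, 0, 0, 0], [0, 0, 0, 0, 0, 0]]]'

```text
time_s: 14.28
tcp_pos: [0.5509, 0.2439, 0.2764]
ee_rot: [[0.979, -0.202, -0.003], [-0.202, -0.979, -0.001], [-0.003, 0.001, -1.0]]
contact_force: [-0.3, 0.2, -0.5]
finger_gap: 0.004
```

```bash
python3 - <<'E'
from h import *
st(); shot('scene','s6',2,(90,120,490,320)); shot('wrist','w6')
print(proj('scene',cab(P,(-.055,.045,.1015))), proj('scene',cab(P,(.07-.125*np.cos(.42),.045,.1015+.125*np.sin(.42)))))
print([(r['conf'],r['centre']) for r in manip.landmark_of('pad_green','scene')])
E
```

```text
t 14.275 cab [-0.0561  0.045   0.2764] yaw -0.203 z [-2.9e-03 -8.0e-04 -1.0e+00] gap 0.004 F [-0.29  0.2  -0.48]
[362.74828217 204.8332159 ] [366.03781284 194.68290725]
[(0.79, [365.8, 195.2])]
```

View pics/s6.png

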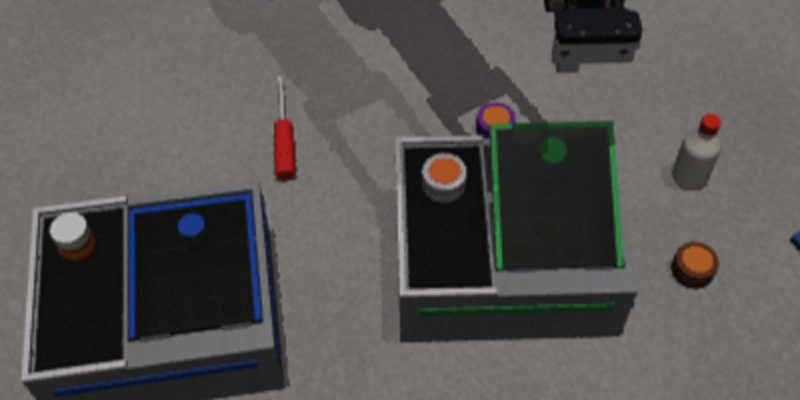

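View pics/w6.png

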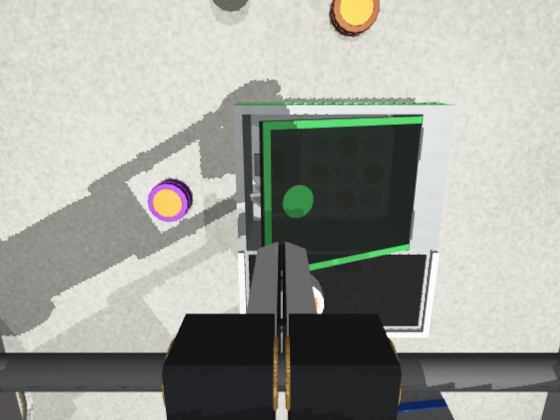

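The lid is ajar: the mark at (365.8, 195.2) matches the (366.0, 194.7) predicted for 0.42 rad. The tin stands on the mat, the other things are unmoved, and the arm is clear. I'll hand in.

```bash
python3 -c "
from rig import manip
print(manip.hand_in(), manip.get_state()['time_s'])"
```

```text
the job is handed in; nothing more can be done
the job is handed in; nothing more can be done
```

The job is done and handed in at about 14.5 s of the 48 s allowed; no verdict was reported.

- **Tin:** I pushed the metal tin off the green lid onto the black mat with two part-open fingers. It stands upright at about cabinet (-40, -66) mm, roughly 20 mm clear of the lid.
- **Lid:** I pressed the green mark with closed fingers to the bottom stop, about 7.7 mm down with 7.4 N at the end, then withdrew straight up. The last scene picture puts the mark within 1 px of where it should be with the lid ajar at 0.42 rad.
- **Other things:** In the last picture the blue lid is shut, and the jar, bottle, screwdriver and look-alikes look unmoved. I checked those by eye, not by measurement. The arm was clear, with the contact force near zero.

Two checks disagreed:
- **Cameras:** They differed by 3 to 7 mm on the tin's position, and up to about 9 mm on the mark from the top and scene networks. I used my own fit of the cabinet's corners, and the wrist camera agreed with it on the mark to about 2 mm.
- **Look-alikes:** The tin network also reported the brown and purple ones, so I chose by colour and place.

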